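Jog a vial into the reader and let it spring home

TASK

Take a reading with the blue-knobbed vial reader: tilt its spring-centred joystick well over towards the green pad on its deck (20 degrees or more), hold it there for at least two seconds, then let it go back to centre. Do not tilt it towards the black pad, and leave the orange-knobbed joystick of the twin reader alone.

Things in the scene. Friction and masses are not known exactly. Their poses are not given: they have to be found in the camera images.
- blue_stick (a joint): Tilt of the blue-knobbed joystick, rad: 0 upright, positive towards the green pad, negative towards the black pad, end stops at +-0.5. It tilts only in the upright plane through both pads, about a pivot 95 mm below the knob's centre. A spring returns it to 0 when let go; 0.4 rad takes about 2.5 N at the knob. A small vial carriage under the clear hood follows it.
- blue_knob (a point): Centre of the blue ball knob (32 mm diameter, on a 10 mm rod), 140 mm above the bench when upright. It stands in the robot-side half of a fixed white reader, 200 mm deep, 220 mm wide, deck 45 mm high; a clear hood 96 mm high begins 55 mm beyond the stick. Axes, upright: z up, y level to the green pad, x level to the hood. Place and yaw (to 0.45 rad) vary.
- green_pad (a point): Centre of the top of the green pad on the deck of the blue-knobbed reader (50 by 35 mm, 3 mm thick, top 48 mm above the bench, fixed), 82 mm level from the upright stick. The black pad is its mirror image on the other side of the stick.
- orange_knob (a point): Centre of the orange ball knob (32 mm diameter) of the twin reader, which is built exactly alike, with its own green and black pads, and stands beside the blue one on either side. Not to be moved.

How it is judged:
On the way:
1. the blue-knobbed joystick is held tilted at least 20 degrees (0.35 rad) towards the green pad for two seconds (value of joint blue_stick above 0.34 rad), for 1.9 s.
At the end, for the whole second after the job is handed in: The blue-knobbed joystick is back at centre (within 0.06 rad) and still, and the orange knob stands where it stood at the start (within 10 mm) (value of joint blue_stick between -0.06 and 0.06 rad and velocity of joint blue_stick between -0.1 and 0.1 rad/s and distance of orange_knob from where it was at the start of the episode below 0.01 m); the robot touches nothing.
It fails at once if the blue-knobbed joystick is tilted more than 0.2 rad towards the black pad (value of joint blue_stick below -0.2 rad).
It fails at once if the orange knob is pushed more than 15 mm from its place (distance of orange_knob from where it was at the start of the episode above 0.015 m).
It also fails if it takes over 32 s, if anything falls off the work surface, if the arm or the gripper's body presses on something with over 40 N, if the wrist force passes 120 N, or if a joint passes its speed limit or range.

ROBOT

A 6-joint arm with a two-finger parallel gripper is mounted at the origin on the work surface. World frame = base frame: x ahead of the robot, y to its left, z up, the work surface at z = 0. Lengths are in m, angles in rad, forces in N, time in s.
With the tool pointing down it reaches from about 0.25 to 0.725 m from the base axis. Payload 4 kg.
Tool frame: the origin (TCP) lies on the centre line of the jaws, within the pads' length; the fingertips stand 19 mm ahead of it and the grasp point (between the pads) is the TCP; z points along the fingers, y is the line along which they close (so a half turn about z gives the same grasp; the last joint's range is limited). The gripper opens to 85 mm and grips with 20 to 120 N. Pads are 22 mm wide; open, the fingers measure 114 mm over their backs; the gripper's body (76 mm by 85 mm) begins 54 mm behind the grasp point. The pads swing forward as they close: fully open they stand 13 mm farther back than shut.
Start: joints at [-1.335, 0.241, 0.005, 1.335, 0, 1.571], TCP at [0.117, -0.486, 0.25] pointing down, gripper open.
Joint ranges: [-2.72, 2.72], [-1.05, 1.87], [-1.09, 1.28], [-1.99, 2.15], [-1.42, 1.44], [-3.14, 3.14]. Speed limits (rad/s): [2.79, 2.79, 3.14, 3.14, 3.14, 3.14].

INTERFACE

Orientations are given as [roll, pitch, yaw] about the fixed x, y, z axes, in that order (R = Rz(yaw) Ry(pitch) Rx(roll)).
In Python, from station import ctrl gives the robot as it stands. The module is installed in compiled form; this text tells all that it offers.
- The arm moves only by the tool send_rows, never from a script. Its arguments are lists of equal length, an entry for each row: "linear": the shift along the tool's x, y, z in m, a list of three; "dr": the turn, a rotation vector about the tool's x, y, z in rad, a list of three; "claw": the opening, from -1 (shut) to 1 (fully open). A call has 1 to 5 rows; each row is the pose to reach, as a shift and turn from the pose commanded when the call began, along the tool's axes at that moment; what a row does not reach only later rows make up. A row lasts 1/8 s, in which the tool goes at most 62.5 mm and 10.7 degrees, less where a joint would pass 70% of its speed; a pose out of reach is approached as far as the arm can. A call with a gripper value outside its range is refused whole. The fingers move at their own pace and stop on an object; "force" is the grip in N (left out, the last holds). Time passes only in rows, so rows that repeat a pose let the fingers close. It gives the time, the measured TCP pose, the force, the opening and the grip force at its end, in the units of the state.
- ctrl.state(): the state, without advancing time (a new reading comes with each control period).
- ctrl.get_image(name): name is "side" or "top"; returns a dict with "image" (400x640x3 uint8, red, green, blue), "fx", "fy", "cx", "cy" (pixels), "distortion" ([k1, k2, p1, p2, k3] as OpenCV has them; the pictures are not rectified), "camera_from_world" (4x4, takes a point from world to camera coordinates). Camera axes: x right, y down, z forward; pixel columns grow to the right and rows downward; lengths in m; the calibration is good to about 2 mm. A picture is of the moment at which its call begins. There is no depth.
- ctrl.hand_in(): hands the job in; it is judged then, once.
The state is a dict: "t": time; "joints": joint angles; "dq": joint speeds; "joint_torque": joint torques, N m; "eef_pos": TCP position; "ee_rot": TCP orientation; "force": force on the tool from outside, world axes, zero at the start; "wrist_torque": the same for the moment, N m; "opening": finger opening in m; "grasp_force": force on a finger pad.
Only numpy, scipy, OpenCV 4.12 (cv2) and the standard library are available. Lean on these libraries where they do the work, as an engineer would, in place of code of your own. Each camera call takes 0.05 s, during which the arm holds its last target. There are 200 camera calls.

## Working session

There is one attempt and no reset: what is moved stays moved. The work goes in short steps, Python scripts to look and compute and a tool call to move; the robot and the scene stay as the last step left them, time stands still between calls to the robot, and variables do not carry over. Pictures are saved under pics/ and viewed, at most 10 in all, crops included, and the job is handed in when it is done.

Besides the shell and the picture viewer there is one more tool, called after ">>>" as name(argument=value, ...) on one line, values as JSON. send_rows: Moves the arm, as the interface text tells. Its arguments: {"type":"object","properties":{"linear":{"type":"array"},"dr":{"type":"array"},"claw":{"type":"array"},"force":{"type":"number"}},"required":["linear","dr","claw"]}

```bash
mkdir -p pics; cat > h.py <<'E'
import numpy as np, cv2
from station import ctrl
def grab(n):
    d=ctrl.get_image(n); d['K']=np.array([[d['fx'],0,d['cx']],[0,d['fy'],d['cy']],[0,0,1.]]); d['D']=np.array(d['distortion']); d['T']=np.array(d['camera_from_world']); return d
def ray(d,uv):
    p=cv2.undistortPoints(np.array([[uv]],float),d['K'],d['D'])[0,0]; R=d['T'][:3,:3]; t=d['T'][:3,3]
    return -R.T@t, R.T@np.array([p[0],p[1],1])
def onplane(d,uv,z):
    o,v=ray(d,uv); return o+v*(z-o[2])/v[2]
def blobs(d,lo,hi,amin=25):
    hsv=cv2.cvtColor(d['image'],cv2.COLOR_RGB2HSV); m=cv2.inRange(hsv,lo,hi)
    n,_,s,c=cv2.connectedComponentsWithStats(m)
    return sorted([(int(s[i,4]),c[i].round(1).tolist(),s[i,:4].tolist()) for i in range(1,n) if s[i,4]>amin],reverse=True)
COL={'blue':((100,120,60),(125,255,255)),'orange':((5,140,100),(20,255,255)),'green':((40,90,50),(85,255,255))}
E
python3 - <<'E'
from h import *
for n in('top','side'):
    d=grab(n); cv2.imwrite(f'pics/{n}0.png',d['image'][:,:,::-1])
    for c in COL: print(n,c,blobs(d,*COL[c])[:5])
E
```

```text
top blue [(220, [48.3, 63.0], [42, 52, 14, 24]), (171, [272.8, 183.1], [266, 176, 15, 15]), (131, [283.4, 214.5], [241, 203, 89, 24]), (108, [82.9, 183.0], [77, 178, 14, 11]), (99, [74.3, 51.8], [68, 47, 13, 11])]
top orange [(2560, [94.9, 78.4], [53, 47, 80, 60]), (2171, [48.7, 294.7], [0, 272, 91, 50]), (1485, [121.4, 192.5], [86, 173, 68, 39]), (182, [460.5, 201.9], [453, 195, 16, 15]), (33, [410.5, 229.5], [400, 228, 26, 3])]
top green [(313, [414.2, 205.3], [407, 195, 15, 22]), (296, [244.3, 198.8], [236, 188, 18, 23])]
side blue [(32604, [549.8, 83.6], [429, 0, 211, 218]), (204, [273.3, 221.9], [242, 197, 63, 49]), (178, [288.7, 159.8], [281, 153, 16, 15]), (172, [230.0, 114.2], [224, 104, 14, 21]), (100, [178.8, 273.0], [174, 265, 10, 18])]
side orange [(7109, [76.7, 61.1], [20, 0, 117, 134]), (2355, [152.0, 95.2], [123, 0, 57, 156]), (1209, [309.2, 110.0], [281, 92, 56, 37]), (1026, [235.0, 138.7], [212, 120, 45, 38]), (428, [385.5, 295.1], [374, 284, 24, 24])]
side green [(495, [351.7, 300.2], [334, 289, 36, 23]), (179, [267.0, 182.2], [256, 176, 24, 13])]
```

View pics/top0.png

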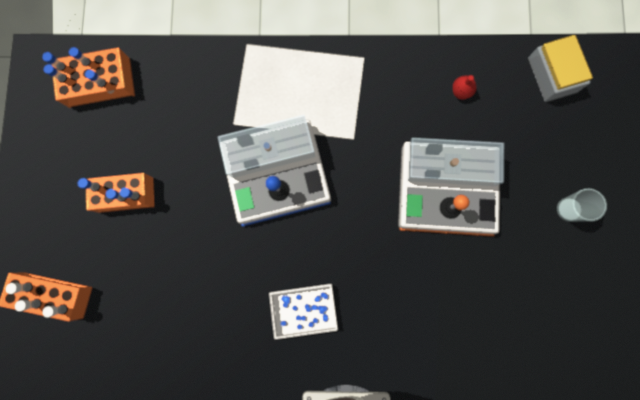

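View pics/side0.png

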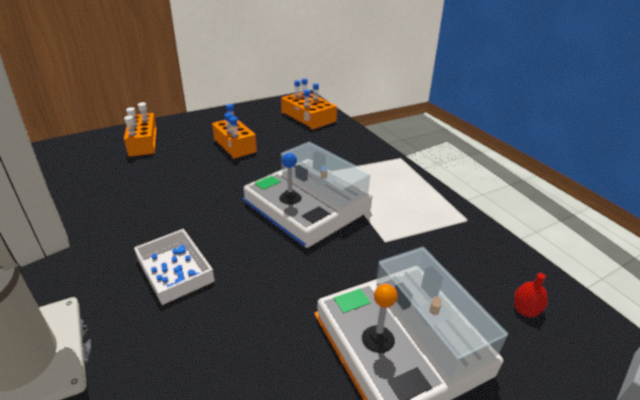

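The top view shows the blue knob at (273,183) with its green pad at (244,199) to its left. The orange knob is at (460,202) with its pad at (414,205). The side view has the blue knob at (289,160) and the green pad at (267,182).

```bash
python3 - <<'E'
from h import *
t=grab('top'); s=grab('side')
def tri(a,b):
    o1,v1=ray(t,a);o2,v2=ray(s,b)
    k=np.linalg.lstsq(np.c_[v1,-v2],o2-o1,rcond=None)[0]; p,q=o1+k[0]*v1,o2+k[1]*v2
    return (p+q)/2,np.linalg.norm(p-q)
k,e=tri((272.8,183.1),(288.7,159.8)); print('knob',k,e)
print('knob plane top',onplane(t,(273.2,183.1),.14),'side',onplane(s,(288.7,159.8),.14))
g1=onplane(t,(244.3,198.8),.048);g2=onplane(s,(267,182.2),.048); print('green',g1,g2)
print('orange',tri((460.5,201.9),(385.5,295.1)))
for kk in(k,):
  for g in(g1,g2):
    v=(g-kk)[:2]; print('dir',v,np.linalg.norm(v),np.arctan2(v[1],v[0])-np.pi/2)
st=ctrl.state(); print(st['t'],st['eef_pos'],st['ee_rot'],st['opening'],st['force'])
R=cv2.Rodrigues
from scipy.spatial.transform import Rotation as Q
print(Q.from_euler('xyz',st['ee_rot']).as_matrix().round(3))
E
```

```text
knob [0.54093683 0.15770331 0.13866457] 6.263767441090474e-05
knob plane top [0.54067732 0.15666847 0.14      ] side [0.54001938 0.1555401  0.14      ]
green [0.5199389  0.23596798 0.048     ] [0.51816331 0.23211901 0.048     ]
orange (array([ 0.50462829, -0.2327878 ,  0.13779086]), np.float64(0.0019750795900317242))
dir [-0.02099793  0.07826467] 0.08103253218002007 0.2621209206865023
dir [-0.02277352  0.07441569] 0.07782241598758623 0.2969806840352056
0.2 [ 0.11671208 -0.48581289  0.24975445] [-3.14028452e+00  6.73776798e-06  2.35770108e-01] 0.08512539755161586 [-0.44328646  0.16502718  0.28521955]
[[ 0.972  0.234 -0.   ]
 [ 0.234 -0.972  0.001]
 [-0.    -0.001 -1.   ]]
```

>>> send_rows(linear=[[0.04, -0.0375, 0], [0.08, -0.075, 0], [0.12, -0.1125, 0], [0.16, -0.15, 0], [0.2, -0.1875, 0]], dr=[[0, 0, 0], [0, 0, 0], [0, 0, 0], [0, 0, 0], [0, 0, 0]], claw=[1, 1, 1, 1, 1])

```text
t: 0.82
eef_pos: [0.2681, -0.2556, 0.2503]
ee_rot: [3.141, -0.0, 0.235]
force: [0.5, -0.8, 0.1]
opening: 0.0857
grasp_force: 0.0
```

>>> send_rows(linear=[[0.04, -0.0375, 0], [0.08, -0.075, 0], [0.12, -0.1125, 0], [0.16, -0.15, 0], [0.2, -0.1875, 0]], dr=[[0, 0, 0], [0, 0, 0], [0, 0, 0], [0, 0, 0], [0, 0, 0]], claw=[1, 1, 1, 1, 1])

```text
t: 1.45
eef_pos: [0.4188, -0.0264, 0.2504]
ee_rot: [3.141, -0.0, 0.236]
force: [-0.1, -0.8, 0.7]
opening: 0.0858
grasp_force: 0.0
```

>>> send_rows(linear=[[0.04, -0.0375, 0], [0.08, -0.075, 0], [0.12, -0.1125, 0], [0.16, -0.15, 0], [0.16, -0.15, 0]], dr=[[0, 0, -0.03], [0, 0, -0.03], [0, 0, -0.03], [0, 0, -0.03], [0, 0, -0.03]], claw=[1, 1, 1, 1, 1])

```text
t: 2.08
eef_pos: [0.541, 0.1539, 0.2486]
ee_rot: [-3.138, 0.001, 0.276]
force: [-0.8, -0.8, -0.3]
opening: 0.0854
grasp_force: 0.0
```

>>> send_rows(linear=[[0, 0, 0.03], [0, 0, 0.06], [0, 0, 0.09], [0, 0, 0.115], [0, 0, 0.134]], dr=[[0, 0, 0], [0, 0, 0], [0, 0, 0], [0, 0, 0], [0, 0, 0]], claw=[1, 1, 1, 1, 1])

```text
t: 2.7
eef_pos: [0.5384, 0.1503, 0.1151]
ee_rot: [-3.139, 0.002, 0.271]
force: [-0.2, 0.5, 0.3]
opening: 0.0852
grasp_force: 0.0
```

```bash
python3 - <<'E'
from h import *
s=grab('side'); cv2.imwrite('pics/s1.png',cv2.resize(s['image'][80:260,200:420,::-1],None,fx=3,fy=3))
st=ctrl.state(); print(st['t'],st['eef_pos'],st['force'])
E
```

```text
2.75 [0.53700629 0.14993113 0.11270923] [-1.42000657  0.14747179 -1.44898782]
```

View pics/s1.png

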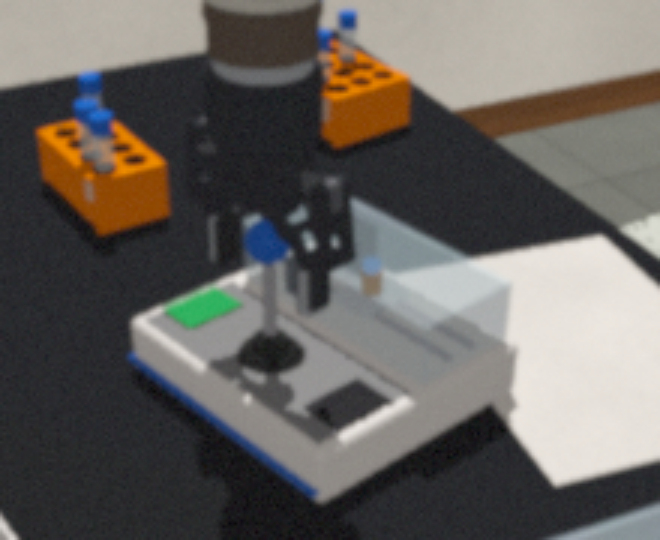

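The close view shows the knob at (268,240) in the crop, midway between the two fingers. They straddle it along the green–black line, with their tips below the knob's centre and clear of the deck.

>>> send_rows(linear=[[0.002, -0.01, 0], [0.004, -0.02, 0], [0.004, -0.026, 0], [0.004, -0.032, 0], [0.004, -0.038, 0]], dr=[[0, 0, 0], [0, 0, 0], [0, 0, 0], [0, 0, 0], [0, 0, 0]], claw=[1, 1, 1, 1, 1])

```text
t: 3.38
eef_pos: [0.5386, 0.1723, 0.1167]
ee_rot: [-3.124, -0.0, 0.301]
force: [0.1, 0.2, -1.0]
opening: 0.0851
grasp_force: 0.0
```

>>> send_rows(linear=[[0, -0.008, 0], [0, -0.016, 0], [0, -0.024, 0], [0, -0.032, 0], [0, -0.034, 0]], dr=[[0, 0, 0], [0, 0, 0], [0, 0, 0], [0, 0, 0], [0, 0, 0]], claw=[1, 1, 1, 1, 1])

```text
t: 4.0
eef_pos: [0.5336, 0.1895, 0.117]
ee_rot: [-3.111, 0.0, 0.326]
force: [0.6, -0.8, 0.8]
opening: 0.0849
grasp_force: 0.2
```

```bash
python3 - <<'E'
from h import *
s=grab('side'); cv2.imwrite('pics/s2.png',cv2.resize(s['image'][80:260,200:420,::-1],None,fx=3,fy=3))
st=ctrl.state(); print(st['t'],st['eef_pos'],st['force'])
bl=[b for b in blobs(s,*COL['blue'],amin=8)if 230<b[1][0]<320 and 130<b[1][1]<200]; print(bl)
K=np.array([.540,.1565]); u=np.array([-.267,.964])
for b in bl: p=onplane(s,b[1],.132); q=(p[:2]-K)@u; print(p,q,np.arcsin(q/.095))
E
```

```text
4.05 [0.53363336 0.18945763 0.11702109] [-0.07809883 -0.50953499 -0.29381846]
[(124, [284.6, 159.0], [279, 151, 12, 16])]
[0.5394359  0.17534934 0.132     ] 0.01832137825476776 0.19407258476442252
```

View pics/s2.png

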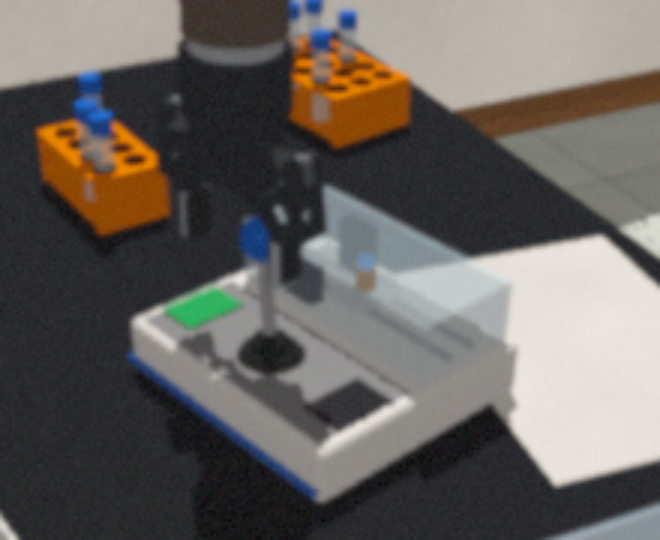

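The finger has reached the knob, now at (255,240) in the crop, and tilted it slightly. The tool stopped short and turned, though, so I'll check the joints.

```bash
python3 - <<'E'
from h import *
st=ctrl.state(); print(st['joints'],st['eef_pos'],st['ee_rot'],st['joint_torque'],st['wrist_torque'],st['grasp_force'])
E
```

```text
[ 0.32595196  0.45942874 -0.03893197  1.07285526  0.03025714  3.14141583] [0.53363336 0.18945763 0.11702109] [-3.11133544e+00  4.14292749e-04  3.26128705e-01] [ 1.36538520e-01 -4.51013875e+01  2.29439610e+01 -2.92046409e-02
  1.66168604e-01 -4.04929611e-03] [-0.09213595  0.01093837 -0.03380645] 0.15034875366836786
```

Joint 6 is at its limit, since yaw can't go below joint 1's angle. The tool needs to yaw by about 0.15 to go farther left.

>>> send_rows(linear=[[0, 0, 0], [0, 0, 0]], dr=[[0, 0, -0.07], [0, 0, -0.15]], claw=[1, 1])

```text
t: 4.3
eef_pos: [0.5336, 0.1892, 0.1169]
ee_rot: [-3.112, -0.004, 0.478]
force: [-0.8, -0.5, 0.2]
opening: 0.085
grasp_force: 0.1
```

```bash
python3 - <<'E'
from h import *
from scipy.spatial.transform import Rotation as Q
st=ctrl.state(); print(st['t'],st['joints'],st['eef_pos'],st['ee_rot'],st['force'],st['grasp_force'])
print(Q.from_euler('xyz',st['ee_rot']).as_matrix().T@(np.array([.519,.218,.114])-st['eef_pos']))
s=grab('side')
bl=[b for b in blobs(s,*COL['blue'],amin=8)if 230<b[1][0]<320 and 130<b[1][1]<200]; print(bl)
K=np.array([.540,.1565]); u=np.array([-.267,.964])
for b in bl: p=onplane(s,b[1],.134); q=(p[:2]-K)@u; print(p,q,np.arcsin(q/.095))
E
```

```text
4.3 [ 0.3254755   0.45948166 -0.03911234  1.07282626  0.03028342  2.9888501 ] [0.53362885 0.18917928 0.11692869] [-3.1115667  -0.00399024  0.4781487 ] [-0.84532885 -0.53511773  0.22060884] 0.09829286020249128
[ 0.00026157 -0.03221717  0.00389872]
[(153, [286.1, 158.9], [280, 151, 13, 16])]
[0.54100988 0.1710858  0.134     ] 0.013791069970386441 0.14568393904072063
```

>>> send_rows(linear=[[0, -0.008, 0.002], [0, -0.016, 0.004], [0, -0.024, 0.004], [0, -0.032, 0.004], [0, -0.032, 0.004]], dr=[[0, 0, 0.02], [0, 0, 0.04], [0, 0, 0.05], [0, 0, 0.05], [0, 0, 0.05]], claw=[1, 1, 1, 1, 1])

```text
t: 4.97
eef_pos: [0.5185, 0.218, 0.114]
ee_rot: [-3.112, -0.002, 0.426]
force: [1.2, -3.4, -0.9]
opening: 0.0855
grasp_force: 1.6
```

```bash
cat > m.py <<'E'
from h import *
from scipy.spatial.transform import Rotation as Q
import sys
st=ctrl.state(); print(st['t'],st['joints'][[0,5]] if hasattr(st['joints'],'shape') else st['joints'],st['eef_pos'],st['ee_rot'],st['force'],st['grasp_force'])
K=np.array([.540,.1565]); u=np.array([-.267,.964])
s=grab('side'); cv2.imwrite(f'pics/{sys.argv[1]}.png',cv2.resize(s['image'][80:260,200:420,::-1],None,fx=3,fy=3))
bl=[b for b in blobs(s,*COL['blue'],amin=8)if 230<b[1][0]<320 and 130<b[1][1]<200]; print(bl)
for b in bl: p=onplane(s,b[1],.132); q=(p[:2]-K)@u; print('knob',p,q,np.arcsin(q/.095))
R=Q.from_euler('xyz',st['ee_rot']).as_matrix(); f=st['eef_pos']+R[:,1]*st['opening']/2
print('pad face',f,'knob travel if touching',(f[:2]-R[:2,1]*.016-K)@u)
E
python3 m.py s3
```

```text
4.975 [0.38309667 3.09825413] [0.51851775 0.21803953 0.1139511 ] [-3.11206651e+00 -1.95219661e-03  4.26416299e-01] [ 1.24762216 -3.41784586 -0.94257237] 1.626877561211586
[(117, [274.6, 156.6], [270, 149, 10, 16])]
knob [0.52473328 0.19411394 0.132     ] 0.04033605106007833 0.43850900416578453
pad face [0.53619199 0.17914035 0.11268919] knob travel if touching 0.03864478127492213
```

View pics/s3.png

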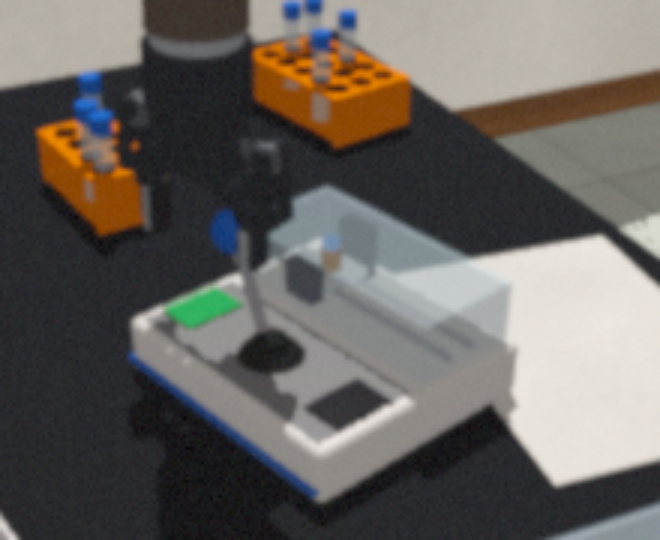

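The knob is tilted well towards green, at (225,232) in the crop. The finger hides part of it, so I'll push 4 mm more for margin and hold.

>>> send_rows(linear=[[0, -0.002, 0], [0, -0.004, 0], [0, -0.004, 0], [0, -0.004, 0], [0, -0.004, 0]], dr=[[0, 0, 0], [0, 0, 0], [0, 0, 0], [0, 0, 0], [0, 0, 0]], claw=[1, 1, 1, 1, 1])

```text
t: 5.65
eef_pos: [0.5173, 0.2213, 0.1141]
ee_rot: [-3.112, -0.003, 0.426]
force: [2.2, -3.9, -0.3]
opening: 0.0858
grasp_force: 1.8
```

```bash
python3 m.py s4; python3 - <<'E'
from h import *
t=grab('top')
print([b for b in blobs(t,*COL['blue'],amin=8) if 220<b[1][0]<300 and 150<b[1][1]<215])
E
```

```text
5.65 [0.38905066 3.10504607] [0.51732327 0.22134765 0.11410592] [-3.11150041e+00 -2.50501848e-03  4.25580730e-01] [ 2.21653041 -3.88013319 -0.34948977] 1.831180527806282
[(118, [273.5, 156.7], [269, 149, 10, 16])]
knob [0.52248874 0.19474667 0.132     ] 0.041545297514451324 0.45261523106664053
pad face [0.53502847 0.18229555 0.11281524] knob travel if touching 0.04199882732083042
[(109, [290.8, 212.7], [253, 203, 77, 21])]
```

View pics/s4.png

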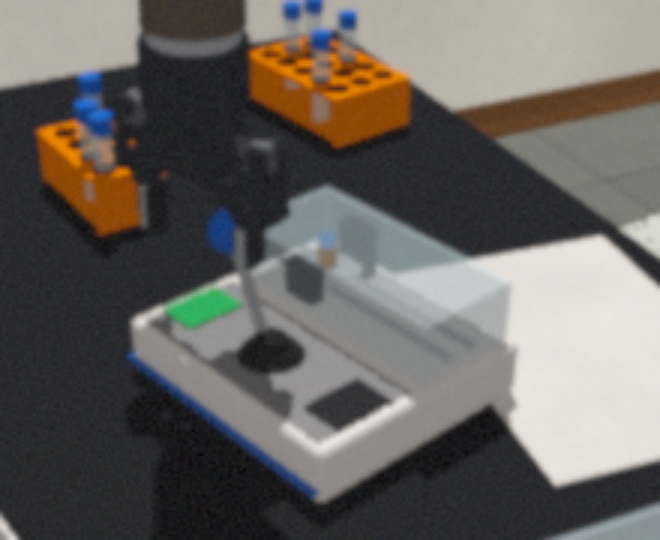

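The knob is a little farther over, at (222,232) in the crop. I'll push 2 mm more and hold for about 2.5 s.

>>> send_rows(linear=[[0, -0.002, 0], [0, -0.002, 0], [0, -0.002, 0], [0, -0.002, 0], [0, -0.002, 0]], dr=[[0, 0, 0], [0, 0, 0], [0, 0, 0], [0, 0, 0], [0, 0, 0]], claw=[1, 1, 1, 1, 1])

```text
t: 6.38
eef_pos: [0.5166, 0.2233, 0.1142]
ee_rot: [-3.111, -0.003, 0.426]
force: [1.6, -3.9, -1.4]
opening: 0.0853
grasp_force: 1.9
```

>>> send_rows(linear=[[0, 0, 0], [0, 0, 0], [0, 0, 0], [0, 0, 0], [0, 0, 0]], dr=[[0, 0, 0], [0, 0, 0], [0, 0, 0], [0, 0, 0], [0, 0, 0]], claw=[1, 1, 1, 1, 1])

```text
t: 7.0
eef_pos: [0.5166, 0.2233, 0.1142]
ee_rot: [-3.111, -0.003, 0.426]
force: [1.8, -4.4, 0.5]
opening: 0.0856
grasp_force: 1.9
```

>>> send_rows(linear=[[0, 0, 0], [0, 0, 0], [0, 0, 0], [0, 0, 0], [0, 0, 0]], dr=[[0, 0, 0], [0, 0, 0], [0, 0, 0], [0, 0, 0], [0, 0, 0]], claw=[1, 1, 1, 1, 1])

```text
t: 7.62
eef_pos: [0.5165, 0.2233, 0.1142]
ee_rot: [-3.111, -0.003, 0.426]
force: [2.1, -3.8, 0.1]
opening: 0.0855
grasp_force: 1.9
```

>>> send_rows(linear=[[0, 0, 0], [0, 0, 0], [0, 0, 0], [0, 0, 0], [0, 0, 0]], dr=[[0, 0, 0], [0, 0, 0], [0, 0, 0], [0, 0, 0], [0, 0, 0]], claw=[1, 1, 1, 1, 1])

```text
t: 8.25
eef_pos: [0.5165, 0.2233, 0.1142]
ee_rot: [-3.111, -0.003, 0.426]
force: [2.1, -4.2, 0.7]
opening: 0.0849
grasp_force: 1.9
```

```bash
python3 m.py s5
```

```text
8.25 [0.39276653 3.10855484] [0.51651746 0.22328307 0.11418446] [-3.11148043e+00 -2.67037854e-03  4.25789405e-01] [ 2.07947155 -4.20132328  0.66857773] 1.9008124619722366
[(118, [272.6, 156.7], [268, 149, 10, 16])]
knob [0.52079001 0.19559081 0.132     ] 0.04281261337896023 0.46750351349716457
pad face [0.53405066 0.18463232 0.11290607] knob travel if touching 0.04451200713977655
```

>>> send_rows(linear=[[-0.001, 0.007, 0], [-0.002, 0.014, 0], [-0.003, 0.021, 0], [-0.004, 0.028, 0], [-0.005, 0.034, 0]], dr=[[0, 0, 0], [0, 0, 0], [0, 0, 0], [0, 0, 0], [0, 0, 0]], claw=[1, 1, 1, 1, 1])

```text
t: 8.93
eef_pos: [0.5258, 0.1899, 0.1129]
ee_rot: [-3.111, -0.002, 0.426]
force: [-0.4, -0.1, -0.5]
opening: 0.0853
grasp_force: 0.1
```

>>> send_rows(linear=[[-0.001, 0.005, 0], [-0.002, 0.01, 0], [-0.003, 0.016, 0], [-0.004, 0.024, 0], [-0.004, 0.03, 0]], dr=[[0, 0, 0], [0, 0, 0], [0, 0, 0], [0, 0, 0], [0, 0, 0]], claw=[1, 1, 1, 1, 1])

```text
t: 9.55
eef_pos: [0.5349, 0.1607, 0.1122]
ee_rot: [-3.112, -0.003, 0.425]
force: [-0.1, -0.1, -0.0]
opening: 0.0853
grasp_force: 0.0
```

```bash
python3 m.py s6
```

```text
9.55 [0.27655302 2.99260622] [0.53492943 0.16074102 0.11223291] [-3.11150651e+00 -2.65277790e-03  4.25471779e-01] [-0.11023435 -0.08592886 -0.0462225 ] 0.0
[(149, [287.7, 160.3], [281, 153, 16, 15])]
knob [0.54297248 0.16747729 0.132     ] 0.009788451565198034 0.10321952275865923
pad face [0.55251873 0.12193379 0.11095064] knob travel if touching -0.02085955573190172
```

View pics/s6.png

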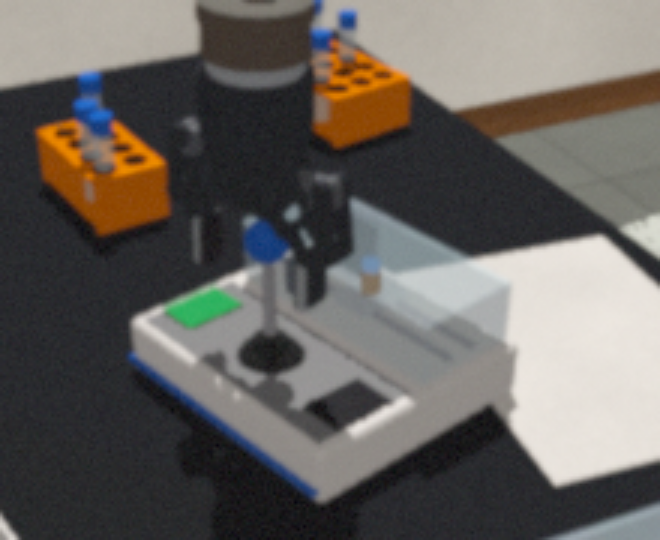

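The knob is back at its starting pixels (box 281,153,16,15), upright and clear of both fingers. Now I'll raise the tool.

>>> send_rows(linear=[[0, 0, -0.02], [0, 0, -0.05], [0, 0, -0.08], [0, 0, -0.11], [0, 0, -0.13]], dr=[[0, 0, 0], [0, 0, 0], [0, 0, 0], [0, 0, 0], [0, 0, 0]], claw=[1, 1, 1, 1, 1])

```text
t: 10.22
eef_pos: [0.5366, 0.1577, 0.2439]
ee_rot: [-3.112, -0.005, 0.426]
force: [0.1, 0.3, 0.6]
opening: 0.085
grasp_force: 0.0
```

>>> send_rows(linear=[[0, 0, 0], [0, 0, 0], [0, 0, 0], [0, 0, 0]], dr=[[0, 0, 0], [0, 0, 0], [0, 0, 0], [0, 0, 0]], claw=[1, 1, 1, 1])

```text
t: 10.72
eef_pos: [0.5356, 0.1575, 0.2411]
ee_rot: [-3.111, -0.001, 0.426]
force: [0.3, 0.8, 0.1]
opening: 0.0851
grasp_force: 0.0
```

```bash
python3 m.py s7; python3 -c "
from h import *
print(blobs(grab('side'),*COL['orange'])[4:6]); print(ctrl.hand_in())"
```

```text
10.725 [0.27065288 2.98628196] [0.53559785 0.15752997 0.24114611] [-3.11112380e+00 -7.90252091e-04  4.25892111e-01] [0.31927372 0.78729059 0.10643811] 0.0
[(176, [288.2, 159.5], [281, 153, 15, 15])]
knob [0.54529632 0.17008356 0.132     ] 0.011680440184342887 0.12326391002351367
pad face [0.5531713  0.11879527 0.23984973] knob travel if touching -0.024060402530345627
[(607, [322.0, 113.9], [307, 98, 30, 31]), (430, [385.5, 295.1], [374, 284, 24, 24])]
the job is handed in; nothing more can be done
None
```

I tilted the blue joystick towards its green pad by an estimated 0.39–0.49 rad, held it there for about 2.5 s and let it spring back to centre; the orange knob did not move in the side view, and the job is handed in with no verdict shown.

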